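# Open the touch-latch plate cupboard on the pass

### The job

Open the handle-less wooden door of the small steel cupboard with the fingertips alone: push the closed door firmly inwards near its free edge until the touch latch lets go, back off and let its spring set the door ajar by itself, then swing it wide open from behind its free edge, about square to the cupboard front, and leave it standing open. Do not pick up or shift the pepper mill, the bottle and the bowl that stand around.

Things in the scene. Friction and masses are not known exactly. Their poses are not given: they have to be found in the camera images.
- cabinet: Steel counter-top cupboard, fixed, 240 deep (x) x 376 wide (y) x 205 mm high, flat clear top. Origin: centre of its underside; front looks along its own -x, carcass front at own x = -0.120. Left half (own y > 0): bay behind the wooden door. Right half: open bay with plates.
- door (a joint): Angle (rad) of the wooden door: upright panel 184 wide x 188 high x 16 mm thick, no handle, over the front of the left bay, its top level with the cupboard top. 0 shut, negative pushed in (stop -0.075), positive open, swinging to the cupboard's -x side about a vertical hinge at its left (own +y) edge; 1.57 square to the front, stop at 1.75. Swings with light friction (1 to 3 N), stays where left.
- door_push (a point): Place to push, on the door's outer face 25 below its top, 30 mm in from its free edge, 155 mm from the hinge axis; moves with the door; own x points through the door inwards. Touch latch: pushed in here 7 to 11 mm (4 to 10 N; hard stop at 11.5 mm) it lets go for good; when the finger backs off, a spring sets the door ajar at about 0.35 rad within 1.5 s, free edge 60 mm off the front.
- door_hinge (a point): Point on the door's vertical hinge axis, at the door's top edge (204 mm above the counter), in the plane of its inner face. Turns with the door; its own -y axis points along the door to the free edge, 185 mm away.
- mill: Bystander: loose turned wooden pepper mill, 54 mm across, 150 mm high. Origin at the centre of its foot.
- squeeze: Bystander: loose pale squeeze bottle with a white cap, 56 mm across, 150 mm high. Origin at the centre of its foot.
- bowl: Bystander: loose small open brown stoneware bowl, 110 mm across, 45 mm high. Origin at the centre of its foot.

How it is judged:
By the outcome, as a careful person would: the job done as asked, in the order asked, and still so for the second after the job is handed in, with the robot touching nothing.
It also fails if it takes over 56 s, if anything falls off the work surface, if the arm or the gripper's body presses on something with over 40 N, if the wrist force passes 120 N, or if a joint passes its speed limit or range.

### The arm

A 6-joint arm with a two-finger parallel gripper is mounted at the origin on the work surface. World frame = base frame: x ahead of the robot, y to its left, z up, the work surface at z = 0. Lengths are in m, angles in rad, forces in N, time in s.
With the tool pointing down it reaches from about 0.3 to 0.875 m from the base axis. Payload 6.4 kg.
Tool frame: the origin (TCP) lies between the finger pads; the fingertips stand ctrl.tip_extent ahead of it and the grasp point (between the pads) is the TCP (ctrl.tip_extent is the distance from the TCP to the fingertips, in m); z points along the fingers, y is the line along which they close (so a half turn about z gives the same grasp; the last joint's range is limited). The gripper opens to 85 mm and grips with 20 to 120 N. Pads are 22 mm wide; open, the fingers measure 114 mm over their backs; the gripper's body (76 mm by 85 mm) begins 54 mm behind the grasp point. The pads swing forward as they close: fully open they stand 13 mm farther back than shut.
Start: joints at [0.933, 0.181, 1.607, -0, 1.354, -0.206], TCP at [0.241, 0.522, 0.223] pointing down, gripper open.
Joint ranges: [-2.99, 2.99], [-0.89, 2.07], [0.3, 2.58], [-1.14, 4.28], [0, 2.63], [-3.12, 3.12]. Speed limits (rad/s): [2.57, 2.57, 3.01, 3.14, 3.14, 3.14].

### API

Orientations are given as a unit quaternion [w, x, y, z].
In Python, from bench import ctrl gives the robot as it stands.
- The arm moves only by the tool send_rows, never from a script. Its arguments are lists of equal length, an entry for each row: "dr": the turn, a rotation vector about the tool's x, y, z in units of 6 degrees (1.0 is 6 degrees), a list of three; "xyz": the shift along the tool's x, y, z in cm, a list of three; "jaw": the opening in per cent of the stroke, from 0 (shut) to 100 (fully open). In form: {"dr": [[wx, wy, wz], ...], "xyz": [[dx, dy, dz], ...], "jaw": [jaw, ...]}. A call has exactly 8 rows; each row is the pose to reach, as a shift and turn from the pose commanded when the call began, along the tool's axes at that moment; what a row does not reach only later rows make up. A row lasts 1/8 s, in which the tool goes at most 62.5 mm and 10.7 degrees, less where a joint would pass 70% of its speed; a pose out of reach is approached as far as the arm can. A call with a gripper value outside its range is refused whole. The fingers move at their own pace and stop on an object; the grip force is fixed at half the most. Time passes only in rows, so rows that repeat a pose let the fingers close, or fill a call up. It gives the time, the measured TCP pose, the force, the opening and the grip force at its end, in the units of the state.
- ctrl.get_obs(): the state, without advancing time (a new reading comes with each control period).
- ctrl.camera(name): name is "side" or "top"; returns the picture (420x560x3 uint8, red, green, blue); there is no depth.
- ctrl.calibration(name): a dict with "camera_matrix" (3x3 intrinsics, pixels), "world_from_camera" (4x4, takes a point from camera to world coordinates). Camera axes: x right, y up, looking along -z (the intrinsics and any distortion apply to the point x, -y, -z); pixel columns grow to the right and rows downward; lengths in m; the calibration is good to about 2 mm. A picture is of the moment at which its call begins. calibration takes no time and is no camera call.
- ctrl.hand_in(): hands the job in; it is judged then, once.
The state is a dict: "time_s": time; "q": joint angles; "dq": joint speeds; "joint_efforts": joint torques, N m; "eef_pos": TCP position; "eef_rot": TCP orientation; "wrist_force": force on the tool from outside, world axes, zero at the start; "torque": the same for the moment, N m; "opening": opening from 0.0 (shut) to 1.0 (fully open); "grasp_force": force on a finger pad.
Only numpy, scipy, OpenCV 4.12 (cv2) and the standard library are available. Lean on these libraries where they do the work, as an engineer would, in place of code of your own. Each camera call takes 0.05 s, during which the arm holds its last target. There are 200 camera calls.

## Working session

There is one attempt and no reset: what is moved stays moved. The work goes in short steps, Python scripts to look and compute and a tool call to move; the robot and the scene stay as the last step left them, time stands still between calls to the robot, and variables do not carry over. Pictures are saved under pics/ and viewed, at most 10 in all, crops included, and the job is handed in when it is done.

Besides the shell and the picture viewer there is one more tool, called after "Emit:" as name(argument=value, ...), one argument or row to a line, values as JSON. send_rows: Moves the arm, as the interface text tells. Its arguments: {"type":"object","properties":{"dr":{"type":"array","items":{"type":"array","items":{"type":"number"}}},"xyz":{"type":"array","items":{"type":"array","items":{"type":"number"}}},"jaw":{"type":"array","items":{"type":"number"}}},"required":["dr","xyz","jaw"]}

```bash
mkdir -p pics
python3 - <<'E'
from bench import ctrl
import cv2,numpy as np
np.set_printoptions(precision=4,suppress=True)
for n in("top","side"):
    cv2.imwrite(f"pics/{n}0.png",ctrl.camera(n)[:,:,::-1]); c=ctrl.calibration(n);print(n,c)
o=ctrl.get_obs();print(o,ctrl.tip_extent)
E
```

```text
top {'camera_matrix': array([[520.4079,   0.    , 284.4388],
       [  0.    , 520.4079, 211.8858],
       [  0.    ,   0.    ,   1.    ]]), 'world_from_camera': array([[-0.0055,  0.9764, -0.2157,  0.2921],
       [-1.    , -0.0051,  0.0025, -0.0349],
       [ 0.0013,  0.2158,  0.9764,  1.5998],
       [ 0.    ,  0.    ,  0.    ,  1.    ]])}
side {'camera_matrix': array([[449.8746,   0.    , 286.4091],
       [  0.    , 449.8746, 207.6735],
       [  0.    ,   0.    ,   1.    ]]), 'world_from_camera': array([[ 0.2352,  0.6347, -0.7361, -0.1503],
       [-0.9718,  0.1392, -0.1904, -0.2452],
       [-0.0184,  0.7601,  0.6495,  0.8131],
       [ 0.    ,  0.    ,  0.    ,  1.    ]])}
{'time_s': 0.1, 'q': array([ 0.9327,  0.1815,  1.6079, -0.    ,  1.3539, -0.2063]), 'dq': array([-0.0002, -0.0014, -0.0039, -0.0008,  0.0011, -0.001 ]), 'joint_efforts': array([  0.0008, -44.5879, -35.2237,  -0.0003,   0.0042,   0.    ]), 'eef_pos': array([0.2403, 0.5218, 0.2221]), 'eef_rot': array([-0.0003,  0.2142,  0.9768, -0.0008]), 'wrist_force': array([0.0928, 0.0584, 0.1323]), 'torque': array([-0.018 ,  0.0244, -0.0115]), 'grasp_force': 0.0, 'opening': 1.0001813854641974} 0.019
```

View pics/top0.png

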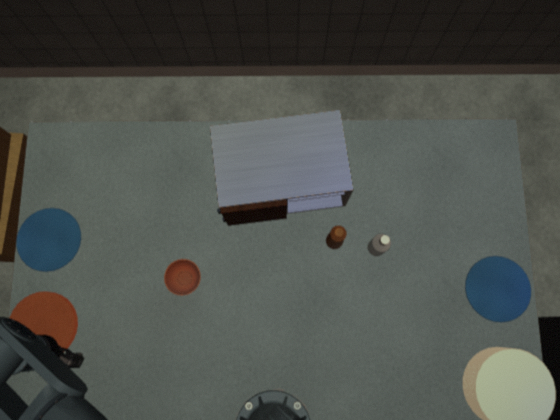

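View pics/side0.png

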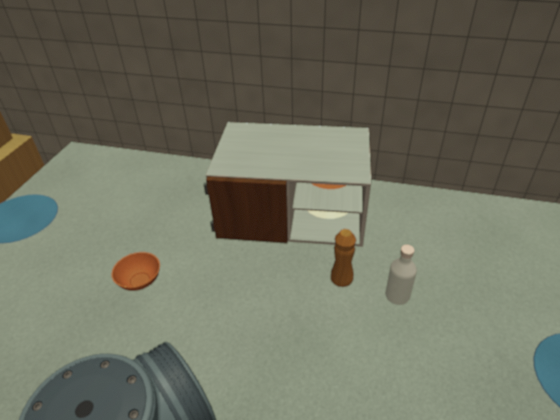

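The top view shows the cabinet top's corners near (211,127), (340,111), (352,189) and (218,208). The door is on the image left at (218–287, 205–222), the mill at (338,236), the bottle at (381,243) and the bowl at (182,277). I'll enlarge both views to read the corners better.

Run:
```python
import cv2,numpy as np
a=cv2.imread("pics/top0.png")[100:260,200:400];b=cv2.imread("pics/side0.png")[115:255,195:380]
cv2.imwrite("pics/ct.png",cv2.convertScaleAbs(cv2.resize(a,None,fx=4,fy=3.75 if 0 else 4,interpolation=2)[:600],alpha=1.4))
cv2.imwrite("pics/cs.png",cv2.convertScaleAbs(cv2.resize(b,None,fx=4,fy=4,interpolation=2),alpha=1.4))
```

```text
(no output)
```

View pics/ct.png

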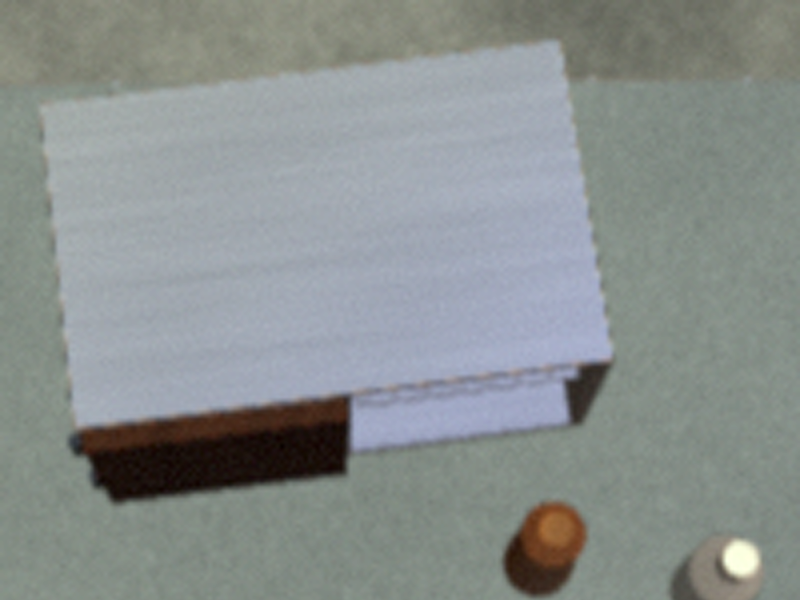

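View pics/cs.png

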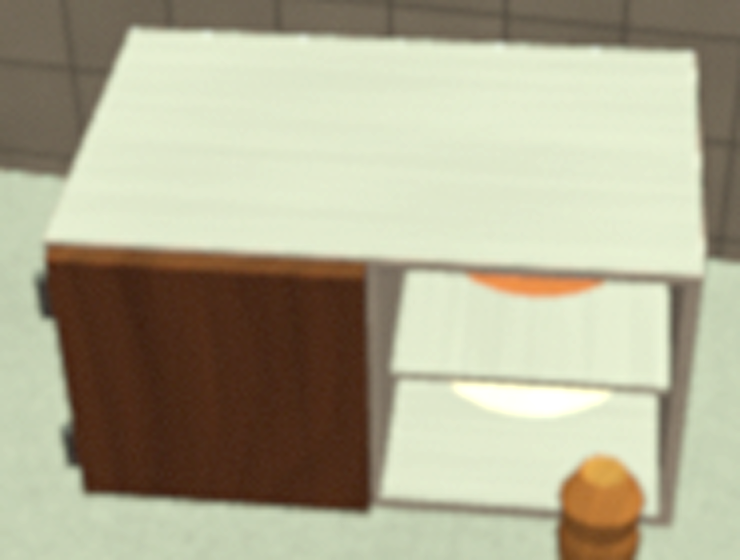

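The crop gives the cabinet top corners at (42,103), (558,41), (611,358) and (78,430) in the top crop. In the side crop they are at (130,28), (694,50), (703,275) and (47,243). The door's free edge is at x≈350 in the top crop. Next I fit the pose.

```bash
cat > h.py <<'E'
from bench import ctrl
import cv2,numpy as np
from scipy.optimize import least_squares
from scipy.spatial.transform import Rotation as R
np.set_printoptions(precision=4,suppress=True)
CAL={n:ctrl.calibration(n) for n in("top","side")}
def proj(n,P):
    T=np.linalg.inv(CAL[n]["world_from_camera"]);p=np.atleast_2d(P)@T[:3,:3].T+T[:3,3]
    p=p*[1,-1,-1]@CAL[n]["camera_matrix"].T
    return p[:,:2]/p[:,2:]
def ray(n,uv,z):
    T=CAL[n]["world_from_camera"];d=T[:3,:3]@(np.linalg.inv(CAL[n]["camera_matrix"])@[*uv,1]*[1,-1,-1])
    return T[:3,3]+d*(z-T[2,3])/d[2]
def tool():
    o=ctrl.get_obs();return o,o["eef_pos"],R.from_quat(o["eef_rot"],scalar_first=True)
def c2w(c,P): # cabinet frame -> world
    return np.c_[R.from_euler("z",c[2]).apply(np.atleast_2d(P))]+[c[0],c[1],0]
E
python3 - <<'E'
from h import *
t=np.array([[42,103],[558,41],[611,358],[78,430]])/4+[200,100]
s=np.array([[130,28],[694,50],[703,275],[47,243]])/4+[195,115]
C=np.array([[.12,.188,.205],[.12,-.188,.205],[-.12,-.188,.205],[-.12,.188,.205]])
f=lambda c:np.r_[proj("top",c2w(c,C))-t,proj("side",c2w(c,C))-s].ravel()
r=least_squares(f,[.7,0,0]);print(r.x,np.reshape(r.fun,(-1,2)))
D=c2w(r.x,[[-.136,.186,.204],[-.136,.002,.204],[-.136,.032,.179],[-.12,.187,.204]]);print("door hinge-edge, free, push, hinge\n",D)
print("free px",(proj("top",D[1])-[200,100])*4,(proj("side",D[1])-[195,115])*4)
print("mill",ray("top",(200+556/4,100+528/4),.15),"sq",ray("top",(200+740/4,100+558/4),.15),"bowl",ray("top",(182,277),.045))
print("mill s",ray("side",(195+600/4,115+470/4),.15),"sq",ray("side",(407,250),.15),"bowl",ray("side",(136,268),.045))
E
```

```text
[ 0.7559 -0.0295  0.1284] [[-0.5511  0.577 ]
 [ 0.8789 -0.3162]
 [ 1.1786  0.6309]
 [-0.5691  0.2453]
 [-0.206  -0.2523]
 [-0.0146 -0.1792]
 [ 0.8622 -0.7965]
 [-1.2484 -1.2701]]
door hinge-edge, free, push, hinge
 [[ 0.5972  0.1376  0.204 ]
 [ 0.6208 -0.0449  0.204 ]
 [ 0.617  -0.0151  0.179 ]
 [ 0.613   0.1406  0.204 ]]
free px [[347.018  418.6939]] [[361.7529 273.041 ]]
mill [ 0.5533 -0.1926  0.15  ] sq [ 0.5312 -0.3217  0.15  ] bowl [0.4387 0.2672 0.045 ]
mill s [ 0.5489 -0.1915  0.15  ] sq [ 0.5251 -0.3212  0.15  ] bowl [0.4396 0.2666 0.045 ]
```

```bash
cat >> h.py <<'E'
CAB=[.7559,-.0295,.1284]
def plan(own,az=np.pi/2):
    "shift (cm) and turn (6 deg) in tool axes to put the TCP at cabinet-frame point, tool y at own azimuth az, pointing down"
    o,p,r=tool();y=np.array([np.cos(az+CAB[2]),np.sin(az+CAB[2]),0]);z=np.array([0,0,-1.])
    G=R.from_matrix(np.c_[np.cross(y,z),y,z])
    print("xyz",r.inv().apply(c2w(CAB,own)[0]-p)*100,"dr",np.degrees((r.inv()*G).as_rotvec())/6,"F",o["wrist_force"],"t",o["time_s"])
def where():
    o,p,r=tool();return R.from_euler("z",-CAB[2]).apply(p-[CAB[0],CAB[1],0])
E
python3 -c "
from h import *
plan([-.136-.06,.032,.25]);plan([-.136-.06,.032,.190]);print(where())"
```

```text
xyz [-51.593  -36.1977  -2.7511] dr [-0.0142 -0.0073 -5.3497] F [0.0928 0.0584 0.1323] t 0.1
xyz [-51.5949 -36.188    3.2489] dr [-0.0142 -0.0073 -5.3497] F [0.0928 0.0584 0.1323] t 0.1
[-0.4408  0.6128  0.2221]
```

Emit:
send_rows(
  dr=[
    [0, 0, -0.4],
    [0, 0, -1],
    [0, 0, -1.8],
    [0, 0, -2.6],
    [0, 0, -3.4],
    [0, 0, -4.2],
    [0, 0, -5],
    [0, 0, -5.35],
  ],
  xyz=[
    [-1, -0.7, -1],
    [-4, -2.8, -2.7],
    [-8, -5.6, -2.7],
    [-12, -8.4, -2.7],
    [-16, -11.2, -2.7],
    [-20, -14, -2.7],
    [-24, -16.8, -2.7],
    [-27, -19, -2.7],
  ],
  jaw=[80, 60, 40, 20, 0, 0, 0, 0],
)

```text
time_s: 1.1
eef_pos: [0.4069, 0.2349, 0.2496]
eef_rot: [-0.0, -0.065, 0.998, -0.0]
wrist_force: [0.8, 1.0, -0.5]
opening: -0.002
grasp_force: 0.0
```

```bash
python3 -c "
from h import *
plan([-.136-.05,.032,.25]);plan([-.136-.05,.032,.190]);print(where())"
```

```text
xyz [-12.6089 -27.5033  -0.0383] dr [-0.0021 -0.0036  0.0075] F [ 0.7998  0.9881 -0.4771] t 1.1
xyz [-12.6112 -27.502    5.9617] dr [-0.0021 -0.0036  0.0075] F [ 0.7998  0.9881 -0.4771] t 1.1
[-0.3123  0.3069  0.2496]
```

Emit:
send_rows(
  dr=[
    [0, 0, 0],
    [0, 0, 0],
    [0, 0, 0],
    [0, 0, 0],
    [0, 0, 0],
    [0, 0, 0],
    [0, 0, 0],
    [0, 0, 0],
  ],
  xyz=[
    [-1, -3, 0],
    [-3, -8, 0],
    [-5, -13, 0],
    [-7, -18, 1],
    [-9, -23, 3],
    [-11, -26, 4.5],
    [-12.6, -27.5, 6],
    [-12.6, -27.5, 6],
  ],
  jaw=[0, 0, 0, 0, 0, 0, 0, 0],
)

```text
time_s: 2.1
eef_pos: [0.5659, -0.0207, 0.1879]
eef_rot: [-0.002, -0.063, 0.998, 0.001]
wrist_force: [-0.1, -0.1, -0.1]
opening: -0.004
grasp_force: 0.0
```

```bash
python3 -c "
from h import *
print(where())
a=ctrl.camera('top')[100:260,180:380];b=ctrl.camera('side')[115:275,195:395]
cv2.imwrite('pics/p1.png',cv2.convertScaleAbs(np.hstack([cv2.resize(i,None,fx=2,fy=2,interpolation=2) for i in(a,b)])[:,:,::-1],alpha=1.4))"
```

```text
[-0.1873  0.0331  0.1879]
```

View pics/p1.png

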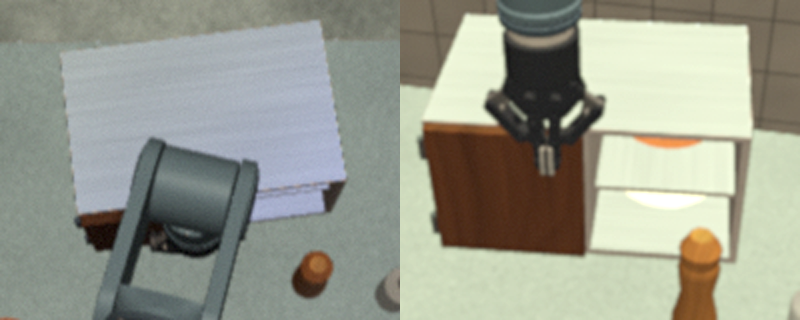

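The fingertips are shut and stand in front of the door near its free edge, in the side half at about (546,170). Nothing is touching. Now push in, watching the force.

Emit:
send_rows(
  dr=[
    [0, 0, 0],
    [0, 0, 0],
    [0, 0, 0],
    [0, 0, 0],
    [0, 0, 0],
    [0, 0, 0],
    [0, 0, 0],
    [0, 0, 0],
  ],
  xyz=[
    [-1, 0, 0],
    [-2, 0, 0],
    [-3, 0, 0],
    [-3.4, 0, 0],
    [-3.7, 0, 0],
    [-4, 0, 0],
    [-4.3, 0, 0],
    [-4.3, 0, 0],
  ],
  jaw=[0, 0, 0, 0, 0, 0, 0, 0],
)

```text
time_s: 3.2
eef_pos: [0.6089, -0.0147, 0.1897]
eef_rot: [-0.0, -0.064, 0.998, -0.0]
wrist_force: [-3.1, -1.8, 1.5]
opening: -0.002
grasp_force: 1.5
```

```bash
python3 -c "
from h import *
print(where(),R.from_euler('z',-CAB[2]).apply(tool()[0]['wrist_force']))"
```

```text
[-0.1439  0.0335  0.1897] [-3.3522 -1.4089  1.499 ]
```

Emit:
send_rows(
  dr=[
    [0, 0, 0],
    [0, 0, 0],
    [0, 0, 0],
    [0, 0, 0],
    [0, 0, 0],
    [0, 0, 0],
    [0, 0, 0],
    [0, 0, 0],
  ],
  xyz=[
    [-0.1, 0, 0],
    [-0.2, 0, 0],
    [-0.3, 0, 0],
    [-0.4, 0, 0],
    [-0.4, 0, 0],
    [-0.4, 0, 0],
    [-0.4, 0, 0],
    [-0.4, 0, 0],
  ],
  jaw=[0, 0, 0, 0, 0, 0, 0, 0],
)

```text
time_s: 4.2
eef_pos: [0.6129, -0.0144, 0.1897]
eef_rot: [-0.0, -0.064, 0.998, -0.0]
wrist_force: [-4.1, -3.0, 0.4]
opening: 0.001
grasp_force: 2.2
```

```bash
python3 -c "
from h import *
print(where(),R.from_euler('z',-CAB[2]).apply(tool()[0]['wrist_force']))"
```

```text
[-0.1399  0.0333  0.1897] [-4.4147 -2.4586  0.3646]
```

Emit:
send_rows(
  dr=[
    [0, 0, 0],
    [0, 0, 0],
    [0, 0, 0],
    [0, 0, 0],
    [0, 0, 0],
    [0, 0, 0],
    [0, 0, 0],
    [0, 0, 0],
  ],
  xyz=[
    [-0.1, 0, 0],
    [-0.2, 0, 0],
    [-0.25, 0, 0],
    [-0.25, 0, 0],
    [-0.25, 0, 0],
    [-0.25, 0, 0],
    [-0.25, 0, 0],
    [-0.25, 0, 0],
  ],
  jaw=[0, 0, 0, 0, 0, 0, 0, 0],
)

```text
time_s: 5.2
eef_pos: [0.6153, -0.0142, 0.1897]
eef_rot: [-0.0, -0.064, 0.998, -0.0]
wrist_force: [-4.3, -4.8, 0.8]
opening: -0.001
grasp_force: 2.3
```

```bash
python3 -c "
from h import *
print(where(),R.from_euler('z',-CAB[2]).apply(tool()[0]['wrist_force']))"
```

```text
[-0.1375  0.0332  0.1897] [-4.901  -4.2233  0.8044]
```

Emit:
send_rows(
  dr=[
    [0, 0, 0],
    [0, 0, 0],
    [0, 0, 0],
    [0, 0, 0],
    [0, 0, 0],
    [0, 0, 0],
    [0, 0, 0],
    [0, 0, 0],
  ],
  xyz=[
    [-0.1, 0, 0],
    [-0.2, 0, 0],
    [-0.2, 0, 0],
    [-0.2, 0, 0],
    [-0.2, 0, 0],
    [-0.2, 0, 0],
    [-0.2, 0, 0],
    [-0.2, 0, 0],
  ],
  jaw=[0, 0, 0, 0, 0, 0, 0, 0],
)

```text
time_s: 6.2
eef_pos: [0.6175, -0.0134, 0.1898]
eef_rot: [-0.0, -0.064, 0.998, -0.0]
wrist_force: [-3.1, -4.0, -1.2]
opening: -0.001
grasp_force: 2.0
```

```bash
python3 -c "
from h import *
print(where(),R.from_euler('z',-CAB[2]).apply(tool()[0]['wrist_force']))"
```

```text
[-0.1352  0.0337  0.1898] [-3.5477 -3.5952 -1.2361]
```

The force dropped, so the latch has probably let go. Back off.

Emit:
send_rows(
  dr=[
    [0, 0, 0],
    [0, 0, 0],
    [0, 0, 0],
    [0, 0, 0],
    [0, 0, 0],
    [0, 0, 0],
    [0, 0, 0],
    [0, 0, 0],
  ],
  xyz=[
    [2, 0, 0],
    [5, 0, 0],
    [8, 0, 0],
    [10, 0, 0],
    [12, 0, -2],
    [12, 0, -5],
    [12, 0, -8],
    [12, 0, -9],
  ],
  jaw=[0, 0, 0, 0, 0, 0, 0, 0],
)

```text
time_s: 7.2
eef_pos: [0.5003, -0.0283, 0.2825]
eef_rot: [0.003, -0.064, 0.998, -0.0]
wrist_force: [1.2, 0.1, 0.4]
opening: -0.002
grasp_force: 0.0
```

Emit:
send_rows(
  dr=[
    [0, 0, 0],
    [0, 0, 0],
    [0, 0, 0],
    [0, 0, 0],
    [0, 0, 0],
    [0, 0, 0],
    [0, 0, 0],
    [0, 0, 0],
  ],
  xyz=[
    [0, -1, 0],
    [0, -3, 0],
    [0, -5, 0],
    [0, -7, 0],
    [0, -9, 0],
    [0, -10, 0],
    [0, -10, 0],
    [0, -10, 0],
  ],
  jaw=[0, 0, 0, 0, 0, 0, 0, 0],
)

```text
time_s: 8.2
eef_pos: [0.5113, -0.1274, 0.2799]
eef_rot: [-0.0, -0.064, 0.998, 0.0]
wrist_force: [-0.0, -0.1, -1.0]
opening: 0.0
grasp_force: 0.0
```

```bash
python3 -c "
from h import *
print(where())
a=ctrl.camera('top')[100:260,180:380];b=ctrl.camera('side')[115:275,195:395]
cv2.imwrite('pics/p2.png',cv2.convertScaleAbs(np.hstack([cv2.resize(i,None,fx=2,fy=2,interpolation=2) for i in(a,b)])[:,:,::-1],alpha=1.4))"
```

```text
[-0.2551 -0.0658  0.2799]
```

View pics/p2.png

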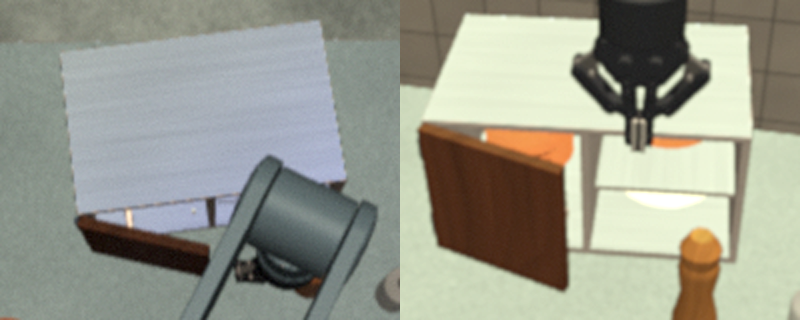

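The door now stands ajar. Its free top corner is at about (563,165) in the side half and (209,247) in the top half.

```bash
python3 -c "
from h import *
for n,uv in (('side',(276.5,197)),('top',(284.5,223.5))):
    p=R.from_euler('z',-CAB[2]).apply(ray(n,uv,.204)-[CAB[0],CAB[1],0]); d=p-[-.12,.187,.204]; print(p,np.hypot(*d[:2]),np.arctan2(-d[0],-d[1]))
plan([-.152,-.02,.28]);plan([-.152,.012,.175])"
```

```text
[-0.1857  0.0158  0.204 ] 0.18338675495999635 0.3666677668785894
[-0.1875  0.0153  0.204 ] 0.18454361042707768 0.3746023567418869
xyz [-10.3036   4.5533   0.001 ] dr [0.0007 0.0015 0.0086] F [0.3753 0.6767 0.1099] t 8.3
xyz [-10.3048   7.7526  10.5013] dr [0.0007 0.0015 0.0086] F [0.3753 0.6767 0.1099] t 8.3
```

Emit:
send_rows(
  dr=[
    [0, 0, 0],
    [0, 0, 0],
    [0, 0, 0],
    [0, 0, 0],
    [0, 0, 0],
    [0, 0, 0],
    [0, 0, 0],
    [0, 0, 0],
  ],
  xyz=[
    [-2, 1, 0],
    [-5, 2, 0],
    [-8, 3.5, 0],
    [-10.3, 4, 1],
    [-10.3, 4, 4],
    [-10.3, 4, 7],
    [-10.3, 4, 9.5],
    [-10.3, 4, 10.2],
  ],
  jaw=[0, 0, 0, 0, 0, 0, 0, 0],
)

```text
time_s: 9.3
eef_pos: [0.6079, -0.0734, 0.1757]
eef_rot: [-0.002, -0.065, 0.998, 0.001]
wrist_force: [-0.2, 0.1, -0.3]
opening: 0.001
grasp_force: 0.0
```

```bash
python3 -c "
from h import *
print(where());plan([-.152,.022,.177])
th=.4
for th in np.arange(.35,1.6,.1):
    u=np.array([-np.sin(th),-np.cos(th)]);n=np.array([np.cos(th),-np.sin(th)])  # along door, towards inside
    p=np.array([-.12,.187])+.165*u+n*.013
    print(round(th,2),p, (-(p[0]+.152)*100),(p[1]-.022)*100)"
```

```text
[-0.1524 -0.0246  0.1757]
xyz [-0.0438  4.6623 -0.1192] dr [ 0.0165 -0.0289  0.0106] F [-0.2139  0.0749 -0.2623] t 9.3
0.35 [-0.1644  0.0275] 1.2366292963133545 0.5545830883261618
0.45 [-0.1801  0.0328] 2.8063500797768204 1.0771676168362325
0.55 [-0.1952  0.0395] 4.316057398678516 1.7538519884082968
0.65 [-0.2095  0.0478] 5.750666756530876 2.5778749964837253
0.75 [-0.223   0.0574] 7.095844010849045 3.541003275551618
0.85 [-0.2354  0.0683] 8.338148595164352 4.633613566215412
0.95 [-0.2467  0.0804] 9.465167812721612 5.844788867619735
1.05 [-0.2567  0.0936] 10.465640860042027 7.16242751651428
1.15 [-0.2653  0.1077] 11.329571341149194 8.573364103072725
1.25 [-0.2725  0.1226] 12.048327148253321 10.0635010153158
1.35 [-0.2781  0.1382] 12.61472671091892 11.617949297790153
1.45 [-0.2822  0.1542] 13.023110751942632 13.221177417089583
1.55 [-0.2847  0.1706] 13.26939883298037 14.857166447802808
```

Emit:
send_rows(
  dr=[
    [0, 0, 0],
    [0, 0, 0],
    [0, 0, 0],
    [0, 0, 0],
    [0, 0, 0],
    [0, 0, 0],
    [0, 0, 0],
    [0, 0, 0],
  ],
  xyz=[
    [0, 1.5, 0],
    [0, 3.2, 0],
    [0, 4.7, 0],
    [0.6, 5, 0],
    [1.2, 5.2, 0],
    [2, 5.5, 0],
    [2.8, 5.7, 0],
    [3.6, 6.1, 0],
  ],
  jaw=[0, 0, 0, 0, 0, 0, 0, 0],
)

```text
time_s: 10.3
eef_pos: [0.5645, -0.0194, 0.178]
eef_rot: [0.0, -0.064, 0.998, -0.0]
wrist_force: [0.6, 0.7, 0.3]
opening: -0.001
grasp_force: 0.6
```

```bash
python3 -c "
from h import *
w=where();print(w,R.from_euler('z',-CAB[2]).apply(tool()[0]['wrist_force']))
for th in np.arange(.55,1.6,.1):
    u=np.array([-np.sin(th),-np.cos(th)]);n=np.array([np.cos(th),-np.sin(th)])
    p=np.array([-.12,.187])+.165*u+n*.013
    print(round(th,2), (-(p[0]-w[0])*100).round(1),((p[1]-w[1])*100).round(1))"
```

```text
[-0.1885  0.0345  0.178 ] [0.675  0.5806 0.3423]
0.55 0.7 0.5
0.65 2.1 1.3
0.75 3.4 2.3
0.85 4.7 3.4
0.95 5.8 4.6
1.05 6.8 5.9
1.15 7.7 7.3
1.25 8.4 8.8
1.35 9.0 10.4
1.45 9.4 12.0
1.55 9.6 13.6
```

Emit:
send_rows(
  dr=[
    [0, 0, 0],
    [0, 0, 0],
    [0, 0, 0],
    [0, 0, 0],
    [0, 0, 0],
    [0, 0, 0],
    [0, 0, 0],
    [0, 0, 0],
  ],
  xyz=[
    [0.7, 0.5, 0],
    [1.4, 0.9, 0],
    [2.1, 1.3, 0],
    [2.8, 1.8, 0],
    [3.4, 2.3, 0],
    [4.1, 2.8, 0],
    [4.7, 3.4, 0],
    [5.3, 4, 0],
  ],
  jaw=[0, 0, 0, 0, 0, 0, 0, 0],
)

```text
time_s: 11.3
eef_pos: [0.5068, 0.0141, 0.1779]
eef_rot: [0.0, -0.064, 0.998, -0.0]
wrist_force: [1.7, 0.2, 0.8]
opening: -0.001
grasp_force: 0.6
```

```bash
python3 -c "
from h import *
w=where();print(w,R.from_euler('z',-CAB[2]).apply(tool()[0]['wrist_force']))
for th in np.arange(.85,1.7,.1):
    u=np.array([-np.sin(th),-np.cos(th)]);n=np.array([np.cos(th),-np.sin(th)])
    p=np.array([-.12,.187])+.165*u+n*.013
    print(round(th,2), (-(p[0]-w[0])*100).round(1),((p[1]-w[1])*100).round(1))
a=ctrl.camera('top')[100:260,180:380];b=ctrl.camera('side')[115:275,195:395]
cv2.imwrite('pics/p3.png',cv2.convertScaleAbs(np.hstack([cv2.resize(i,None,fx=2,fy=2,interpolation=2) for i in(a,b)])[:,:,::-1],alpha=1.4))"
```

```text
[-0.2415  0.0752  0.1779] [ 1.7052 -0.0367  0.7989]
0.85 -0.6 -0.7
0.95 0.5 0.5
1.05 1.5 1.8
1.15 2.4 3.3
1.25 3.1 4.7
1.35 3.7 6.3
1.45 4.1 7.9
1.55 4.3 9.5
1.65 4.4 11.2
```

View pics/p3.png

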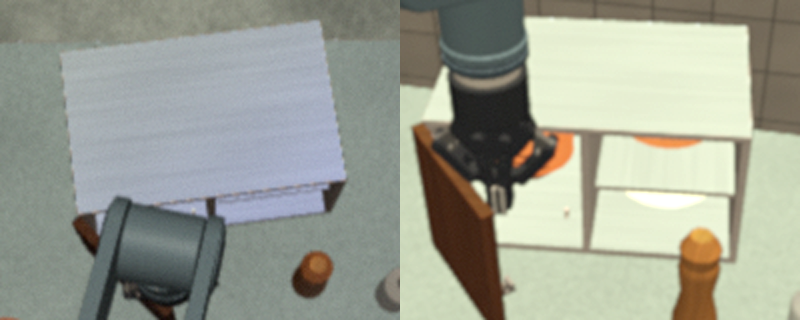

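The fingertips are behind the free edge and the door is at about 0.95 rad. I continue the arc, slightly higher so the knuckles stay clear of the door's top.

Emit:
send_rows(
  dr=[
    [0, 0, 0],
    [0, 0, 0],
    [0, 0, 0],
    [0, 0, 0],
    [0, 0, 0],
    [0, 0, 0],
    [0, 0, 0],
    [0, 0, 0],
  ],
  xyz=[
    [0.5, 0.5, -0.2],
    [1, 1.1, -0.5],
    [1.5, 1.8, -0.8],
    [2, 2.5, -0.8],
    [2.4, 3.3, -0.8],
    [2.8, 4, -0.8],
    [3.1, 4.7, -0.8],
    [3.4, 5.4, -0.8],
  ],
  jaw=[0, 0, 0, 0, 0, 0, 0, 0],
)

```text
time_s: 12.4
eef_pos: [0.4663, 0.0634, 0.1859]
eef_rot: [-0.0, -0.064, 0.998, -0.0]
wrist_force: [1.2, 0.5, -0.2]
opening: 0.001
grasp_force: 0.6
```

```bash
python3 -c "
from h import *
w=where();print(w,R.from_euler('z',-CAB[2]).apply(tool()[0]['wrist_force']))
for th in np.arange(1.25,1.7,.05):
    u=np.array([-np.sin(th),-np.cos(th)]);n=np.array([np.cos(th),-np.sin(th)])
    p=np.array([-.12,.187])+.165*u+n*(.011*np.cos(th)+.0145*np.sin(th))
    print(round(th,2), (-(p[0]-w[0])*100).round(1),((p[1]-w[1])*100).round(1))"
```

```text
[-0.2753  0.1292  0.1859] [ 1.2781  0.2963 -0.2385]
1.25 -0.4 -1.1
1.3 -0.1 -0.3
1.35 0.2 0.5
1.4 0.5 1.4
1.45 0.7 2.2
1.5 0.8 3.1
1.55 0.9 4.0
1.6 1.0 4.8
1.65 1.0 5.7
```

Emit:
send_rows(
  dr=[
    [0, 0, 0],
    [0, 0, 0],
    [0, 0, 0],
    [0, 0, 0],
    [0, 0, 0],
    [0, 0, 0],
    [0, 0, 0],
    [0, 0, 0],
  ],
  xyz=[
    [0.2, 0.6, 0],
    [0.4, 1.3, 0],
    [0.6, 2, 0],
    [0.8, 2.7, 0],
    [0.8, 3.3, 0],
    [0.9, 3.8, 0],
    [0.9, 4.1, 0],
    [0.9, 4.2, 0],
  ],
  jaw=[0, 0, 0, 0, 0, 0, 0, 0],
)

```text
time_s: 13.4
eef_pos: [0.4521, 0.1037, 0.1858]
eef_rot: [-0.0, -0.064, 0.998, 0.0]
wrist_force: [-1.1, -1.0, 0.9]
opening: -0.001
grasp_force: 0.2
```

Emit:
send_rows(
  dr=[
    [0, 0, 0],
    [0, 0, 0],
    [0, 0, 0],
    [0, 0, 0],
    [0, 0, 0],
    [0, 0, 0],
    [0, 0, 0],
    [0, 0, 0],
  ],
  xyz=[
    [0, -1, 0],
    [0, -3, 0],
    [0, -5, 0],
    [0, -6, -2],
    [0, -7, -5],
    [0, -7, -8],
    [0, -7, -10],
    [0, -7, -10],
  ],
  jaw=[0, 0, 0, 0, 0, 0, 0, 0],
)

```text
time_s: 14.4
eef_pos: [0.4622, 0.0332, 0.2874]
eef_rot: [0.002, -0.064, 0.998, -0.0]
wrist_force: [-0.0, -0.4, 0.0]
opening: 0.002
grasp_force: 0.0
```

Emit:
send_rows(
  dr=[
    [0, 0, 0],
    [0, 0, 0],
    [0, 0, 0],
    [0, 0, 0],
    [0, 0, 0],
    [0, 0, 0],
    [0, 0, 0],
    [0, 0, 0],
  ],
  xyz=[
    [0, -2, 0],
    [0, -5, 0],
    [0, -8, 0],
    [0, -11, 0],
    [0, -13, 0],
    [0, -14, 0],
    [0, -14, 0],
    [0, -14, 0],
  ],
  jaw=[0, 0, 0, 0, 0, 0, 0, 0],
)

```text
time_s: 15.4
eef_pos: [0.4791, -0.1041, 0.2858]
eef_rot: [-0.0, -0.065, 0.998, 0.0]
wrist_force: [-0.6, -0.1, 0.4]
opening: -0.001
grasp_force: 0.0
```

```bash
python3 -c "
from h import *
print(where(),ctrl.get_obs()['time_s'])
a=ctrl.camera('top')[100:300,150:400];b=ctrl.camera('side')[115:315,120:420]
cv2.imwrite('pics/p4.png',cv2.convertScaleAbs(np.hstack([cv2.resize(i,None,fx=s,fy=s,interpolation=2)[:292] for i,s in((a,1.46),(b,1.46))])[:,:,::-1],alpha=1.4))"
```

```text
[-0.2841 -0.0385  0.2858] 15.4
```

View pics/p4.png

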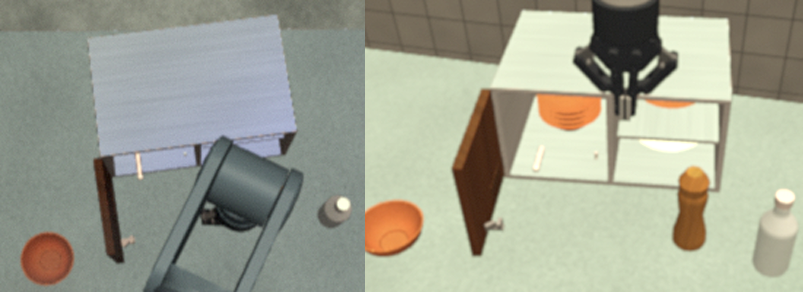

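The door stands wide open. Its free top corner is at about (463,167) in the side half, and the mill, bottle and bowl are in place. I check the angle.

```bash
python3 -c "
from h import *
for th in (1.45,1.5,1.57,1.65):
    u=np.array([-np.sin(th),-np.cos(th)]);n=np.array([np.cos(th),-np.sin(th)]);h=np.array([-.12,.187])
    P=c2w(CAB,[[*(h+.185*u),.204],[*(h+.185*u-n*.016),.204],[*(h+.185*u),.016]])
    print(th,((proj('top',P)-[150,100])*1.46).round().tolist(),((proj('side',P)-[120,115])*1.46+[365,0]).round().tolist())
i=cv2.imread('pics/p4.png');cv2.imwrite('pics/p5.png',np.hstack([cv2.resize(i[140:280,80:150],None,fx=4,fy=4),cv2.resize(i[80:260,440:520],None,fx=3,fy=3,)[:560] if 0 else cv2.resize(i[130:270,440:520],None,fx=4,fy=4)]))"
```

```text
1.45 [[124.0, 253.0], [116.0, 255.0], [132.0, 262.0]] [[474.0, 168.0], [462.0, 169.0], [492.0, 257.0]]
1.5 [[119.0, 254.0], [111.0, 255.0], [128.0, 263.0]] [[467.0, 169.0], [455.0, 168.0], [486.0, 257.0]]
1.57 [[112.0, 255.0], [103.0, 256.0], [122.0, 264.0]] [[457.0, 168.0], [446.0, 167.0], [478.0, 257.0]]
1.65 [[104.0, 256.0], [95.0, 256.0], [115.0, 264.0]] [[447.0, 167.0], [436.0, 166.0], [469.0, 256.0]]
```

View pics/p5.png

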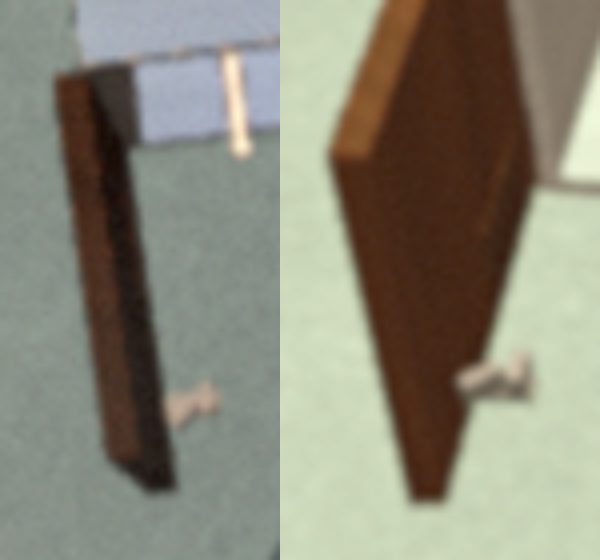

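The enlarged corners, at 463 and 453 in the side half and 115 and 107 in the top half, put the door at about 1.53 rad. That is square to the front, and the arm is clear.

```bash
python3 -c "
from bench import ctrl
print(ctrl.hand_in())"
```

```text
the job is handed in; nothing more can be done
None
```

The job is handed in at about 15.5 s: the push released the touch latch, the spring set the door ajar, and the fingertips swung it from behind to about 1.53 rad. It stands open with the robot clear and the mill, bottle and bowl not touched.

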